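# Reload the clip magazine of the bag closer

### The arm

A 6-joint arm with a two-finger parallel gripper is mounted at the origin on a cart in front of the work surface, level with it; the furniture and walls round the work are solid. World frame = base frame: x ahead of the robot, y to its left, z up, the work surface at z = 0. Lengths are in m, angles in rad, forces in N, time in s.
With the tool pointing down it reaches from about 0.35 to 0.975 m from the base axis. Payload 4.9 kg.
Tool frame: the origin (TCP) lies at the very end of the fingers, on their centre line; the grasp point (between the pads) lies 19 mm behind it; z points along the fingers, y is the line along which they close (so a half turn about z gives the same grasp; the last joint's range is limited). The gripper opens to 85 mm and grips with 20 to 120 N. Pads are 22 mm wide; open, the fingers measure 114 mm over their backs; the gripper's body (76 mm by 85 mm) begins 54 mm behind the grasp point. The pads swing forward as they close: fully open they stand 13 mm farther back than shut.
Start: joints at [-1.435, 0.053, 1.613, -0, 1.476, -0.119], TCP at [0.158, -0.605, 0.203] pointing down, gripper open.
Joint ranges: [-3.01, 3.01], [-1.01, 2.22], [0.06, 2.58], [-1.02, 4.17], [0.09, 2.62], [-3.14, 3.14]. Speed limits (rad/s): [2.57, 2.57, 3.14, 3.14, 3.14, 3.14].

### API

Orientations are given as a unit quaternion [w, x, y, z].
In Python, from plant import state, optics, ticket, nets gives the robot as it stands. The module is installed in compiled form; this text tells all that it offers.
- The arm moves only by the shell command python3 -m inch 'ROWS' [OPENING]. ROWS is JSON, a list of rows, each an object of numbers: "dx", "dy", "dz": the shift along the tool's x, y, z as a fraction of full scale; "rx", "ry", "rz": the turn, a rotation vector about the tool's x, y, z as a fraction of full scale. In form: [{"dx": .., "dy": .., "dz": .., "rx": .., "ry": .., "rz": ..}, ...]. A call has 1 to 5 rows; each row is the pose to reach, as a shift and turn from the pose commanded when the call began, along the tool's axes at that moment; what a row does not reach only later rows make up. Full scale, the value 1, is 0.8 m for a shift and 1.5 rad for a turn. A row lasts 1/10 s, in which the tool goes at most 50 mm and 8.59 degrees, less where a joint would pass 70% of its speed; a pose out of reach is approached as far as the arm can. A call with a number of a shift or a turn outside -1 to 1 is refused whole. A call with a gripper value outside its range is refused whole. OPENING is the opening, from -1 (shut) to 1 (fully open), set as the call begins (- or left out, the last holds). The fingers move at their own pace and stop on an object; the grip force is fixed at half the most. Time passes only in rows, so rows that repeat a pose let the fingers close. It gives the time, the measured TCP pose, the force, the opening and the grip force at its end, in the units of the state.
- state(): the state, without advancing time (a new reading comes with each control period).
- optics.grab_frame(name): name is "side" or "top"; returns the picture (400x640x3 uint8, red, green, blue); there is no depth.
- optics.camera_info(name): a dict with "fx", "fy", "cx", "cy" (pixels), "k1" (the pictures are not rectified: a ray, as slopes to the right and down, at radius r is drawn at 1 + k1 r^2 times it, then the intrinsics apply), "R" (3x3) and "t" (3): a world point X has camera coordinates R X + t. Camera axes: x right, y down, z forward; pixel columns grow to the right and rows downward; lengths in m; the calibration is good to about 2 mm. A picture is of the moment at which its call begins. camera_info takes no time and is no camera call.
- ticket.job_done(): hands the job in; it is judged then, once.
Trained networks look in the newest picture that a camera, given by its name, has taken for a name from the list of things; names that differ only in an ending like _2 or _b are one class to them, and where a whole thing is asked for, a point or a joint stands for the part that bears it (a point fixed in the world has none). Each returns a list of dicts, best first, with "confidence" (0 to 1); they miss things now and then, are a little off and sometimes report something else, mostly with a low value. They report only what shows in the picture. A call takes as long as a camera call. They do not tell look-alikes from the thing itself.
- nets.boxes_of(camera, name): "bbox" ([centre column, centre row, width, height] in pixels, round what is visible of it).
- nets.outline_of(camera, name): "pixels" (400x640 bool, what is visible of it) and "bbox" ([centre column, centre row, width, height] in pixels, round what is visible of it).
The state is a dict: "time": time; "joint_pos": joint angles; "joint_vel": joint speeds; "joint_efforts": joint torques, N m; "tool_pos": TCP position; "tool_rot": TCP orientation; "contact_force": force on the tool from outside, world axes, zero at the start; "ft_torque": the same for the moment, N m; "gripper_width": opening from 0.0 (shut) to 1.0 (fully open); "grasp_force": force on a finger pad.
Only numpy, scipy, OpenCV 4.12 (cv2) and the standard library are available. Lean on these libraries where they do the work, as an engineer would, in place of code of your own. Each camera call takes 0.05 s, during which the arm holds its last target. There are 200 camera calls.

### The job

Load the full-length stick of bag clips (not the short used stub) into the clip magazine: with the stick lying level over the channel, press one end gently against the spring follower until the other end clears the nose, lower it until it lies fully down in the channel held between follower and nose, and let go. Then slide the cover rail fully home over it. Never press the stick hard into the magazine or ram the spring solid (stay under 25 N), and leave the stub where it is.

Things in the scene. Friction and masses are not known exactly. Their poses are not given: they have to be found in the camera images.
- clip_stick: Full stick of U-shaped aluminium bag clips, one rigid bar 90 long (its x), 16 wide (its y), 32 tall (its z); about 0.1 kg. Stands upright, open side down, on the worktop. Origin at the centre of its underside; either end may go to the follower.
- clip_stub: Used-up stub of the same clips, 40 long, otherwise the same section and axes. Leave it alone (it may not move more than 20 mm). Stick and stub may have swapped places.
- magazine_foot: Fixed steel foot plate 290 x 84 x 8 with the clip magazine on it. Origin on the worktop below the channel's centre line; x along the channel, from nose (-x) to spring (+x), z up. Channel, nose, follower, housing and rail are one unit, clamped on the foot at an unknown place up to 20 mm either way along x, not in any reading (seen, or felt at the follower); 'nominal' = mid-range.
- cover_rail (a joint): Opening of the cover rail, m: 0 = fully home, up to 0.09 = drawn back to +x over the spring housing. Slides along the foot's x with about 3 N friction; stays where left; hard stop when home. A flat steel bar 20 wide, underside 34 and top 39 above the channel floor, front edge 17 to -x of channel_mid when home; passes 2 over a loaded stick, strikes one that is not down.
- channel_mid (a point): Nominal centre of a loaded stick's underside, on the channel floor, 24 above the worktop; foot's axes. Channel: 19 wide between walls 10 high; flared lips on them up to 16 above the floor, about 27 wide at the mouth. Gripping a stick at its middle, keep the fingertips over 17 above the floor to clear the lips. A stick left leaning is pressed flat from above.
- nose_nominal (a point): Foot of the nose's inner face (nominal), on the channel floor, 45 to -x of channel_mid. The nose is a cross bar 6 high above the floor and 8 thick that ends the channel. Until the last step the stick is carried level over it, underside 7 to 12 above the floor.
- follower_nominal (a point): Foot of the follower's face at rest (nominal), on the channel floor, 25 to +x of channel_mid. Follower: plate 17 wide, 27 high, on a spring that pushes it to -x: 4 N at first, 0.2 N more per mm, solid after 25. A stick's end that meets it at rest must push it back 20 to 25 for the other end to clear the nose; aim for 22 to 23 past first touch, then lower.
- handle_nominal (a point): Where the centre of the top of the rail's handle lies when the rail is home (nominal): 8 to +x of channel_mid, 61 above the channel floor. The handle is a black block 20 long (x), 16 wide (y), 22 tall, on the rail; it lies farther to +x by the rail's opening (and by the unit's offset). Housing behind: from 67 to 167 to +x of channel_mid, 43 above the floor.
Mind the look-alikes: they are no part of the job. There is more than one size of the clip_stick; the one meant has the size given above.

How it is judged:
On the way:
1. the full stick lies level and fully down in the channel, between nose and follower, while the rail is still drawn back (height (world z) of clip_stick between 0.022 and 0.0268 m and angle between clip_stick's own z axis and vertical below 0.1 rad and angle between the x axis of clip_stick and the x axis of magazine_foot, either way round below 0.07 rad and x of clip_stick in the frame of magazine_foot between -0.024 and 0.03 m and y of clip_stick in the frame of magazine_foot between -0.004 and 0.004 m and value of joint cover_rail above 0.06 m), for 0.2 s.
At the end, for the whole second after the job is handed in: The full stick is at rest in the channel between nose and follower: level within 0.1 rad, underside within 2.8 mm of the channel floor and 4 mm of the centre line, aligned within 0.07 rad, centre within 24 mm of the foot's origin along the channel; the rail is home within 4 mm (height (world z) of clip_stick between 0.022 and 0.0268 m and angle between clip_stick's own z axis and vertical below 0.1 rad and angle between the x axis of clip_stick and the x axis of magazine_foot, either way round below 0.07 rad and x of clip_stick in the frame of magazine_foot between -0.024 and 0.024 m and y of clip_stick in the frame of magazine_foot between -0.004 and 0.004 m and linear speed of clip_stick below 0.01 m/s and value of joint cover_rail below 0.004 m); the robot touches nothing.
It fails at once if the stick presses on the magazine (channel, nose, follower, rail) with more than 45 N summed over all its contacts, of which the closed spring makes 16 N (contact force between clip_stick and magazine_foot above 45 N).
It fails at once if the used stub is moved more than 20 mm (distance of clip_stub from where it was at the start of the episode above 0.02 m).
It also fails if it takes over 58 s, if anything falls off the work surface, if the arm or the gripper's body presses on something with over 40 N, if the wrist force passes 120 N, or if a joint passes its speed limit or range.

## Working session

There is one attempt and no reset: what is moved stays moved. The work goes in short steps, Python scripts to look and compute and a shell command to move; the robot and the scene stay as the last step left them, time stands still between calls to the robot, and variables do not carry over. Pictures are saved under pics/ and viewed, at most 10 in all, crops included, and the job is handed in when it is done.

```bash
mkdir -p pics; cat > h.py <<'E'
import numpy as np, cv2
from plant import state, optics, ticket, nets
from scipy.spatial.transform import Rotation as Ro
def K(c):
    i=optics.camera_info(c); return i,np.array([[i['fx'],0,i['cx']],[0,i['fy'],i['cy']],[0,0,1.]]),np.array([i['k1'],0,0,0.])
def w2p(c,X):
    i,k,d=K(c); return cv2.projectPoints(np.atleast_2d(np.array(X,float)),cv2.Rodrigues(np.array(i['R']))[0],np.array(i['t'],float),k,d)[0][:,0]
def p2w(c,P,z):
    i,k,d=K(c); u=cv2.undistortPoints(np.array(P,float).reshape(-1,1,2),k,d)[:,0]
    R=np.array(i['R']);t=np.array(i['t']); D=np.c_[u,np.ones(len(u))]@R; o=-R.T@t
    return o+D*((z-o[2])/D[:,2])[:,None]
E
python3 - <<'E'
from h import *
for c in ['top','side']:
    i=optics.camera_info(c); R=np.array(i['R']); print(c,i['fx'],i['k1'],-R.T@np.array(i['t']),R[2])
    im=optics.grab_frame(c); cv2.imwrite(f'pics/{c}0.png',im[...,::-1])
    for n in ['clip_stick','clip_stub','magazine_foot','handle_nominal']:
        for o in nets.boxes_of(c,n): print(n,round(o['confidence'],2),np.round(o['bbox']))
s=state();print(s)
E
```

```text
top 455.70290757782453 0.011445177207723688 [0.42475037 0.06365201 0.94164676] [ 0.03600604 -0.02963432 -0.99891209]
clip_stick 0.67 [392. 243.  25.  28.]
clip_stick 0.57 [363. 207.  38.  10.]
clip_stub 0.55 [359. 148.  21.  10.]
clip_stub 0.49 [213. 191. 145.  63.]
magazine_foot 0.79 [214. 190. 147.  61.]
magazine_foot 0.23 [365. 208.  44.  10.]
handle_nominal 0.62 [216. 192. 149.  62.]
side 498.1691460647356 -0.004077287944388212 [0.0670686  0.71592123 0.40208882] [ 0.47311684 -0.78655173 -0.3968587 ]
clip_stick 0.63 [410. 205.  23.  24.]
clip_stick 0.61 [359. 203.  30.  32.]
clip_stub 0.65 [302. 195.  14.  25.]
magazine_foot 0.61 [236. 291. 147. 129.]
handle_nominal 0.66 [235. 291. 148. 134.]
{'time': 0.5, 'joint_pos': array([-1.43496398e+00,  5.27248166e-02,  1.61297232e+00, -1.63274545e-05,
        1.47597711e+00, -1.18992094e-01]), 'joint_vel': array([ 2.82589762e-04, -1.18626197e-03, -1.49222728e-05, -3.79175060e-04,
        1.31573585e-03, -6.07512443e-04]), 'joint_efforts': array([-1.29456726e-03, -3.93214846e+01, -3.70027399e+01, -1.79052827e-04,
        1.41144701e-03, -3.05537483e-06]), 'tool_pos': array([ 0.15754117, -0.60477072,  0.20314492]), 'tool_rot': array([-4.07260762e-05,  9.91893939e-01,  1.27068535e-01, -8.47023939e-06]), 'contact_force': array([-0.65581296, -0.01602726, -0.16578006]), 'ft_torque': array([-0.0462563 ,  0.01904162, -0.00112871]), 'grasp_force': 0.0, 'gripper_width': 0.9961593663946533}
```

```bash
python3 - <<'E'
import cv2,numpy as np
t=cv2.imread('pics/top0.png')[120:290,120:440]; s=cv2.imread('pics/side0.png')[170:370,140:460]
a=cv2.resize(t,(800,425),interpolation=cv2.INTER_CUBIC); cv2.imwrite('pics/tc.png',a)
cv2.imwrite('pics/sc.png',cv2.resize(s,(800,500),interpolation=cv2.INTER_CUBIC))
E
```

```text
(no output)
```

View pics/tc.png

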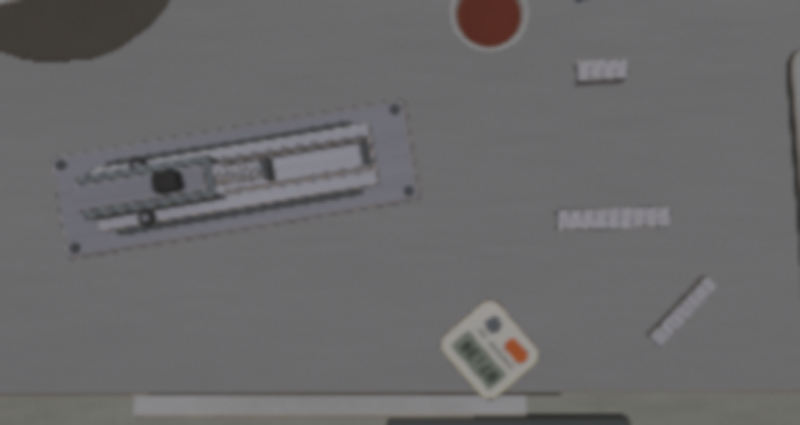

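View pics/sc.png

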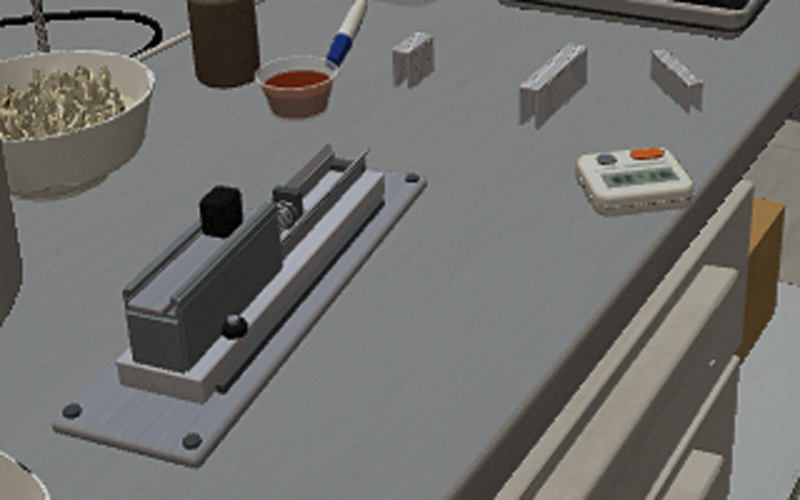

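```bash
cat > m.py <<'E'
from h import *
im=cv2.imread('pics/top0.png'); g=im.astype(int).max(2)
def rect(pts,z):
    W=p2w('top',pts,z)[:,:2]*1000; r=cv2.minAreaRect(W.astype(np.float32)); return r
for c,b in [('mid',(335,195,395,220)),('rot',(375,225,412,262)),('stub',(345,138,375,158))]:
    x0,y0,x1,y1=b; sub=g[y0:y1,x0:x1]; m=sub>np.median(sub)+22
    v,u=np.nonzero(m); k=cv2.connectedComponentsWithStats(m.astype(np.uint8))
    j=1+np.argmax(k[2][1:,4]); v,u=np.nonzero(k[1]==j)
    print(c,rect(np.c_[u+x0,v+y0],.032), len(u), np.median(sub))
o=nets.outline_of('top','magazine_foot')
optics.grab_frame('top')
for q in nets.outline_of('top','magazine_foot')[:1]:
    v,u=np.nonzero(q['pixels']); print('foot',q['confidence'],rect(np.c_[u,v],.008))
# crop px -> img px
f=lambda x,y:(x/2.5+120-.3,y/2.5+120-.3)
print('bolts',np.round(p2w('top',[f(61,165),f(75,248),f(408,190),f(394,109)],.010)[:,:2]*1000))
print('nose,foll,handle',np.round(p2w('top',[f(363,153)],.024)*1000),np.round(p2w('top',[f(273,168)],.051)*1000),np.round(p2w('top',[f(168,181)],.085)*1000))
E
python3 m.py
```

```text
mid ((445.15972900390625, -53.639556884765625), (12.0232572555542, 84.4428939819336), 0.1090221107006073) 208 108.0
rot ((370.9677734375, -109.91412353515625), (7.6662678718566895, 62.52452087402344), 46.26697540283203) 102 107.0
stub ((565.8656616210938, -44.80150604248047), (12.127921104431152, 34.38895797729492), 0.3164529800415039) 103 107.0
foot 0.72 ((478.47137451171875, 252.11083984375), (84.46377563476562, 288.7176513671875), 10.085885047912598)
bolts [[488. 392.]
 [421. 380.]
 [468. 112.]
 [535. 123.]]
nose,foll,handle [[498. 147.  24.]] [[483. 215.  51.]] [[471. 287.  85.]]
```

```bash
cat > go.py <<'E'
import sys; from h import *
# usage: go.py x y z(mm) tooly_yaw(deg)
x,y,z,a=map(float,sys.argv[1:5]); s=state(); q=np.array(s['tool_rot']); R=Ro.from_quat(q[[1,2,3,0]])
a=np.radians(a); Y=[np.cos(a),np.sin(a),0]; Z=[0,0,-1]; X=np.cross(Y,Z)
T=Ro.from_matrix(np.c_[X,Y,Z]); rv=(R.inv()*T).as_rotvec()/1.5
d=R.inv().apply(np.array([x,y,z])/1000-s['tool_pos'])/.8
print('t',s['time'],'d',np.round(d,4),'r',np.round(rv,4))
E
python3 go.py 445 -54 150 0
```

```text
t 0.65 d [ 0.5213 -0.5757  0.0665] r [ 0.     -0.     -0.8773]
```

```bash
python3 - <<'E'
import cv2
s=cv2.imread('pics/side0.png')[175:230,285:435]
cv2.imwrite('pics/sc2.png',cv2.resize(s,(750,275),interpolation=cv2.INTER_CUBIC))
E
```

```text
(no output)
```

View pics/sc2.png

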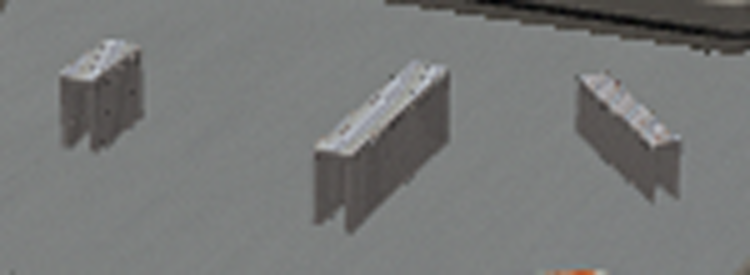

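Here is what could be taken for the stick, in top-camera pixels:
- (363,207): about 88 mm long and 16 wide. This is the full stick, and I choose it.
- (392,243): about 65 mm long and narrower, so a smaller look-alike.
- (359,148): about 38 mm long, so the stub.

In the side crop the middle piece (side pixel ~359,203) is clearly the longest, which agrees.

```bash
R='0'; python3 -m inch '[{"dx":0.5213,"dy":-0.5757,"dz":0.0665,"rz":-0.8773},{"dx":0.5213,"dy":-0.5757,"dz":0.0665,"rz":-0.8773},{"dx":0.5213,"dy":-0.5757,"dz":0.0665,"rz":-0.8773},{"dx":0.5213,"dy":-0.5757,"dz":0.0665,"rz":-0.8773},{"dx":0.5213,"dy":-0.5757,"dz":0.0665,"rz":-0.8773}]' 0; python3 go.py 445 -54 150 0
```

```text
t 0.65 d [ 0.5213 -0.5757  0.0665] r [ 0.     -0.     -0.8773]validation failed for argument at $[0]...
```

```bash
python3 -m inch '[{"dx":0.5213,"dy":-0.5757,"dz":0.0665,"rx":0,"ry":0,"rz":-0.8773},{"dx":0.5213,"dy":-0.5757,"dz":0.0665,"rx":0,"ry":0,"rz":-0.8773},{"dx":0.5213,"dy":-0.5757,"dz":0.0665,"rx":0,"ry":0,"rz":-0.8773},{"dx":0.5213,"dy":-0.5757,"dz":0.0665,"rx":0,"ry":0,"rz":-0.8773},{"dx":0.5213,"dy":-0.5757,"dz":0.0665,"rx":0,"ry":0,"rz":-0.8773}]' 0; python3 go.py 445 -54 150 0
```

```text
time: 1.15
tool_pos: [0.2733, -0.3823, 0.1818]
tool_rot: [0.0, 0.875, 0.484, 0.0]
contact_force: [1.2, -0.3, 0.7]
gripper_width: 0.502
grasp_force: 0.0
t 1.15 d [ 0.4617 -0.0365  0.0397] r [ 4.000e-04  2.000e-04 -3.737e-01]
```

```bash
python3 -m inch '[{"dx":0.46,"dy":-0.0365,"dz":0.0397,"rx":0,"ry":0,"rz":-0.37},{"dx":0.46,"dy":-0.0365,"dz":0.0397,"rx":0,"ry":0,"rz":-0.37},{"dx":0.46,"dy":-0.0365,"dz":0.0397,"rx":0,"ry":0,"rz":-0.37},{"dx":0.46,"dy":-0.0365,"dz":0.0397,"rx":0,"ry":0,"rz":-0.37},{"dx":0.46,"dy":-0.0365,"dz":0.0397,"rx":0,"ry":0,"rz":-0.37}]'; python3 go.py 445 -54 100 0
```

```text
time: 1.65
tool_pos: [0.39, -0.1621, 0.1608]
tool_rot: [0.001, 0.711, 0.704, 0.0]
contact_force: [1.4, 0.7, 0.0]
gripper_width: 0.505
grasp_force: 0.0
t 1.65 d [0.1358 0.0673 0.076 ] r [ 0.001   0.0006 -0.0065]
```

```bash
python3 -m inch '[{"dx":0.1358,"dy":0.0673,"dz":0.076,"rx":0,"ry":0,"rz":0},{"dx":0.1358,"dy":0.0673,"dz":0.076,"rx":0,"ry":0,"rz":0},{"dx":0.1358,"dy":0.0673,"dz":0.076,"rx":0,"ry":0,"rz":0},{"dx":0.1358,"dy":0.0673,"dz":0.076,"rx":0,"ry":0,"rz":0},{"dx":0.1358,"dy":0.0673,"dz":0.076,"rx":0,"ry":0,"rz":0}]'; python3 go.py 445 -54 20 0
python3 - <<'E'
from h import *
im=optics.grab_frame('side').copy()
P=[]
for z in(0,.032):
  for dx,dy in((-8,-45),(8,-45),(8,45),(-8,45)): P.append([.445+dx/1e3,-.054+dy/1e3,z])
P.append(state()['tool_pos'])
x0,y0=300,120
c=cv2.resize(im[y0:y0+120,x0:x0+130],None,fx=5,fy=5,interpolation=cv2.INTER_CUBIC)[...,::-1].copy()
for p in w2p('side',P): cv2.circle(c,tuple(int(v) for v in (p-[x0,y0]+.5)*5),2,(0,0,255),-1)
cv2.imwrite('pics/s1.png',c)
E
```

```text
time: 2.15
tool_pos: [0.4442, -0.0553, 0.0994]
tool_rot: [-0.0, 0.71, 0.704, -0.0]
contact_force: [0.6, 0.6, -0.1]
gripper_width: 0.499
grasp_force: 0.0
t 2.15 d [0.0017 0.0011 0.0993] r [-0.0006  0.0001 -0.006 ]
```

View pics/s1.png

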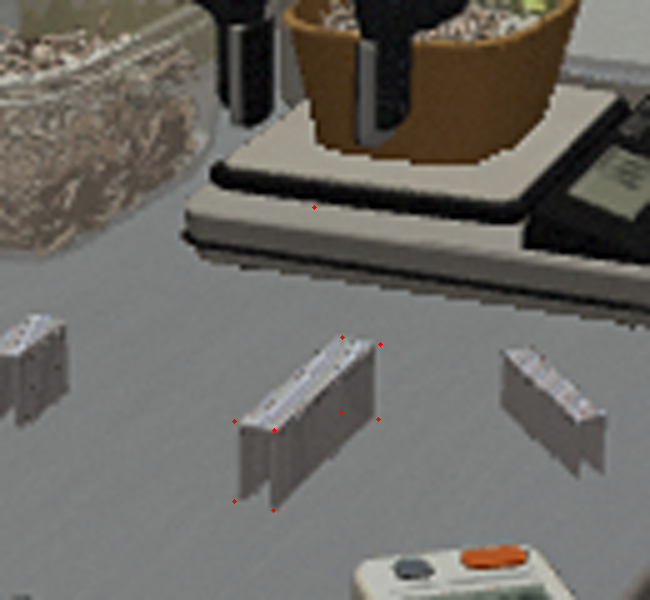

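The dots drawn from my stick estimate fall on its corners (side crop: ends at ~(255,460) and (375,380)), so the pose and the size both hold. The fingertips are at ~(245,125) and (385,145). I'll descend and grip.

```bash
python3 -m inch '[{"dx":0.0016,"dy":0.001,"dz":0.05,"rx":0,"ry":0,"rz":-0.006},{"dx":0.0016,"dy":0.001,"dz":0.08,"rx":0,"ry":0,"rz":-0.006},{"dx":0.0016,"dy":0.001,"dz":0.099,"rx":0,"ry":0,"rz":-0.006},{"dx":0.0016,"dy":0.001,"dz":0.099,"rx":0,"ry":0,"rz":-0.006}]'
python3 -m inch '[{"dx":0,"dy":0,"dz":0,"rx":0,"ry":0,"rz":0},{"dx":0,"dy":0,"dz":0,"rx":0,"ry":0,"rz":0},{"dx":0,"dy":0,"dz":0,"rx":0,"ry":0,"rz":0},{"dx":0,"dy":0,"dz":0,"rx":0,"ry":0,"rz":0},{"dx":0,"dy":0,"dz":0,"rx":0,"ry":0,"rz":0}]' -1
python3 - <<'E'
from h import *
im=optics.grab_frame('side').copy()
P=[state()['tool_pos'],[.445,-.054,.05],[.445,-.009,.032],[.445,-.099,.032]]
x0,y0=300,120
c=cv2.resize(im[y0:y0+120,x0:x0+130],None,fx=5,fy=5,interpolation=cv2.INTER_CUBIC)[...,::-1].copy()
for p in w2p('side',P): cv2.circle(c,tuple(int(v) for v in (p-[x0,y0]+.5)*5),2,(0,0,255),-1)
cv2.imwrite('pics/s2.png',c)
E
```

```text
time: 2.6
tool_pos: [0.4434, -0.0554, 0.019]
tool_rot: [-0.001, 0.709, 0.706, -0.001]
contact_force: [0.5, -0.9, 0.3]
gripper_width: 0.504
grasp_force: 0.0
time: 3.1
tool_pos: [0.4456, -0.0546, 0.021]
tool_rot: [0.0, 0.708, 0.706, 0.0]
contact_force: [-1.4, -0.1, 0.1]
gripper_width: 0.002
grasp_force: 0.0
```

View pics/s2.png

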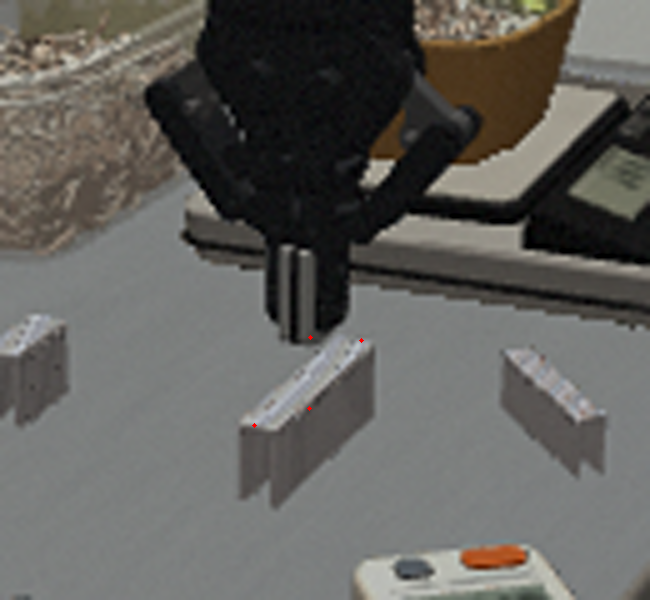

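The fingers closed on nothing. Their tips show at crop (295,340), i.e. at/behind the stick, while the TCP dot is at (310,408). Either the pose reading or my location is off, so I'll check with the top camera.

```bash
python3 - <<'E'
from h import *
tip=(295/5+300-.5,340/5+120-.5)
for z in(.02,.035,.05,.06): print(z,np.round(p2w('side',[tip],z)*1000,0))
im=optics.grab_frame('top').copy()
P=[state()['tool_pos'],[.445,-.009,.032],[.445,-.099,.032]]
x0,y0=310,100
c=cv2.resize(im[y0:y0+150,x0:x0+120],None,fx=4,fy=4,interpolation=cv2.INTER_CUBIC)[...,::-1].copy()
for p in w2p('top',P): cv2.circle(c,tuple(int(v) for v in (p-[x0,y0]+.5)*4),2,(0,0,255),-1)
cv2.imwrite('pics/t2.png',cv2.convertScaleAbs(c,alpha=1.7))
E
```

```text
0.02 [[ 481. -114.   20.]]
0.035 [[465. -82.  35.]]
0.05 [[449. -49.  50.]]
0.06 [[438. -27.  60.]]
```

View pics/t2.png

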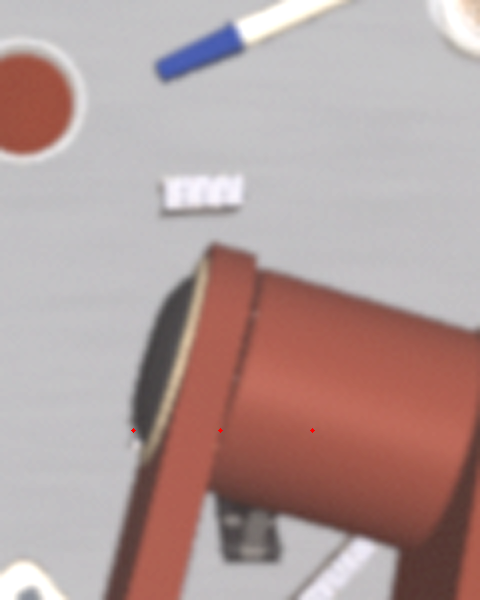

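The top view shows the gripper's linkage at ~(372,232), consistent with the right x,y. So the tips must sit about 30 mm higher than reported. I'll reopen and lower in small steps, watching the force.

```bash
python3 -m inch '[{"dx":0,"dy":0,"dz":0,"rx":0,"ry":0,"rz":0},{"dx":0,"dy":0,"dz":0,"rx":0,"ry":0,"rz":0},{"dx":0,"dy":0,"dz":0,"rx":0,"ry":0,"rz":0},{"dx":0,"dy":0,"dz":0,"rx":0,"ry":0,"rz":0},{"dx":0,"dy":0,"dz":0.012,"rx":0,"ry":0,"rz":0}]' 0
python3 -m inch '[{"dx":0,"dy":0,"dz":0.006,"rx":0,"ry":0,"rz":0},{"dx":0,"dy":0,"dz":0.006,"rx":0,"ry":0,"rz":0},{"dx":0,"dy":0,"dz":0.006,"rx":0,"ry":0,"rz":0}]'
python3 - <<'E'
from h import *
im=optics.grab_frame('side').copy()
P=[state()['tool_pos'],[.445,-.054,.05],[.445,-.009,.032],[.445,-.099,.032]]
x0,y0=300,120
c=cv2.resize(im[y0:y0+120,x0:x0+130],None,fx=5,fy=5,interpolation=cv2.INTER_CUBIC)[...,::-1].copy()
for p in w2p('side',P): cv2.circle(c,tuple(int(v) for v in (p-[x0,y0]+.5)*5),2,(0,0,255),-1)
cv2.imwrite('pics/s3.png',c)
E
```

```text
time: 3.7
tool_pos: [0.4465, -0.0549, 0.0118]
tool_rot: [0.001, 0.708, 0.706, 0.001]
contact_force: [0.1, -0.5, 0.0]
gripper_width: 0.499
grasp_force: 0.0
time: 4.0
tool_pos: [0.4448, -0.0544, 0.0055]
tool_rot: [-0.0, 0.708, 0.706, -0.0]
contact_force: [0.2, -0.6, -0.0]
gripper_width: 0.503
grasp_force: 0.0
```

View pics/s3.png

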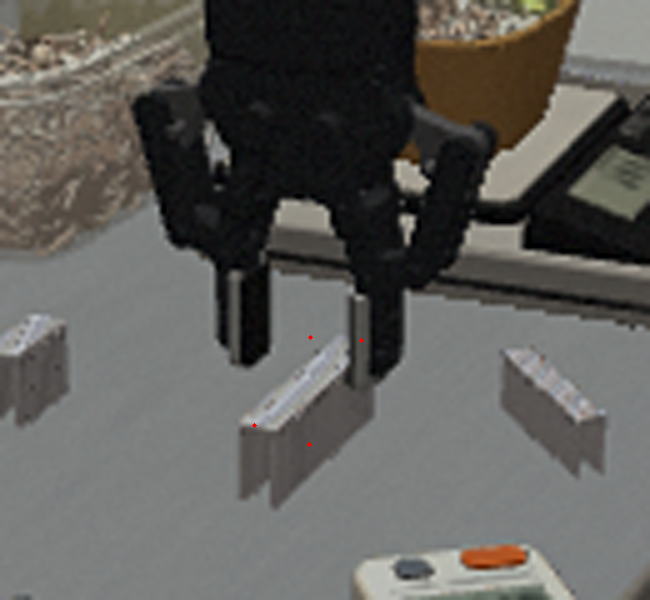

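Tips at crop (240,365) and (370,385) now straddle the stick at roughly its top-edge height, so about 10 mm more descent gives a grip over the upper third.

```bash
python3 -m inch '[{"dx":0,"dy":0,"dz":0.006,"rx":0,"ry":0,"rz":0},{"dx":0,"dy":0,"dz":0.0125,"rx":0,"ry":0,"rz":0},{"dx":0,"dy":0,"dz":0.0125,"rx":0,"ry":0,"rz":0}]'
python3 -m inch '[{"dx":0,"dy":0,"dz":0,"rx":0,"ry":0,"rz":0},{"dx":0,"dy":0,"dz":0,"rx":0,"ry":0,"rz":0},{"dx":0,"dy":0,"dz":0,"rx":0,"ry":0,"rz":0},{"dx":0,"dy":0,"dz":0,"rx":0,"ry":0,"rz":0},{"dx":0,"dy":0,"dz":0,"rx":0,"ry":0,"rz":0}]' -1
python3 - <<'E'
from h import *
im=optics.grab_frame('side').copy()
P=[state()['tool_pos'],[.445,-.009,.032],[.445,-.099,.032]]
x0,y0=300,120
c=cv2.resize(im[y0:y0+120,x0:x0+130],None,fx=5,fy=5,interpolation=cv2.INTER_CUBIC)[...,::-1].copy()
for p in w2p('side',P): cv2.circle(c,tuple(int(v) for v in (p-[x0,y0]+.5)*5),2,(0,0,255),-1)
cv2.imwrite('pics/s4.png',c)
E
```

```text
time: 4.35
tool_pos: [0.4443, -0.0543, -0.0049]
tool_rot: [-0.001, 0.708, 0.706, -0.0]
contact_force: [0.3, -0.3, -0.1]
gripper_width: 0.499
grasp_force: 0.0
time: 4.85
tool_pos: [0.4455, -0.0546, -0.0036]
tool_rot: [0.0, 0.708, 0.706, 0.0]
contact_force: [0.8, 0.0, 2.4]
gripper_width: 0.162
grasp_force: 59.4
```

View pics/s4.png

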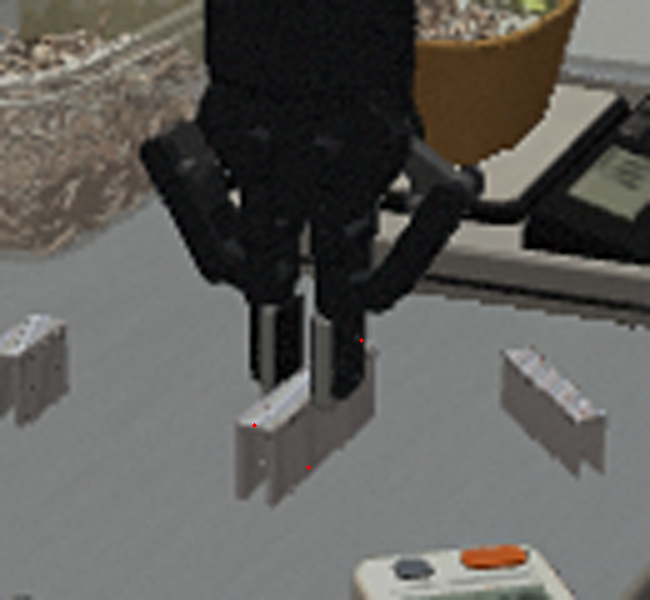

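Gripped (59 N, about 14 mm reading), at the stick's middle over the top ~10 mm. I'll lift and carry it to the magazine.

```bash
python3 -m inch '[{"dx":0,"dy":0,"dz":-0.02,"rx":0,"ry":0,"rz":0},{"dx":0,"dy":0,"dz":-0.05,"rx":0,"ry":0,"rz":0},{"dx":0,"dy":0,"dz":-0.085,"rx":0,"ry":0,"rz":0},{"dx":0,"dy":0,"dz":-0.085,"rx":0,"ry":0,"rz":0},{"dx":0,"dy":0,"dz":-0.085,"rx":0,"ry":0,"rz":0}]'; python3 go.py 495.3 156.5 64 10.05
```

```text
time: 5.4
tool_pos: [0.4452, -0.0546, 0.064]
tool_rot: [0.0, 0.708, 0.706, 0.0]
contact_force: [-0.1, -0.7, -1.2]
gripper_width: 0.163
grasp_force: 59.2
t 5.4 d [ 0.2639  0.0621 -0.    ] r [ 0.0004  0.0002 -0.1183]
```

```bash
python3 -m inch '[{"dx":0.05,"dy":0.012,"dz":0,"rx":0,"ry":0,"rz":-0.03},{"dx":0.1,"dy":0.024,"dz":0,"rx":0,"ry":0,"rz":-0.06},{"dx":0.15,"dy":0.036,"dz":0,"rx":0,"ry":0,"rz":-0.09},{"dx":0.2,"dy":0.048,"dz":0,"rx":0,"ry":0,"rz":-0.1183},{"dx":0.24,"dy":0.057,"dz":0,"rx":0,"ry":0,"rz":-0.1183}]'
python3 -m inch '[{"dx":0.0,"dy":0,"dz":0,"rx":0,"ry":0,"rz":0},{"dx":0.0,"dy":0,"dz":0,"rx":0,"ry":0,"rz":0},{"dx":0.0,"dy":0,"dz":0,"rx":0,"ry":0,"rz":0}]'
python3 go.py 495.3 156.5 64 10.05
```

```text
time: 5.9
tool_pos: [0.4897, 0.1392, 0.0617]
tool_rot: [-0.001, 0.642, 0.767, -0.001]
contact_force: [0.3, -0.4, -1.5]
gripper_width: 0.164
grasp_force: 59.1
time: 6.2
tool_pos: [0.49, 0.1366, 0.0626]
tool_rot: [-0.001, 0.643, 0.766, -0.001]
contact_force: [-0.6, -0.4, -2.4]
gripper_width: 0.162
grasp_force: 59.2
t 6.2 d [ 0.0234  0.0108 -0.0018] r [-0.0018  0.0001 -0.0004]
```

```bash
python3 -m inch '[{"dx":0.015,"dy":0.007,"dz":-0.001,"rx":-0.001,"ry":0,"rz":0},{"dx":0.0234,"dy":0.0108,"dz":-0.0015,"rx":-0.001,"ry":0,"rz":0},{"dx":0.0234,"dy":0.0108,"dz":-0.0015,"rx":-0.001,"ry":0,"rz":0},{"dx":0.0234,"dy":0.0108,"dz":-0.0015,"rx":-0.001,"ry":0,"rz":0}]'
cat > ov.py <<'E'
from h import *
a=np.radians(100.05);u=np.array([np.cos(a),np.sin(a),0]);v=np.array([-u[1],u[0],0]);M=np.array([.4892,.191,.024])
L=lambda x,y,z:M+(x*u+y*v+np.array([0,0,z]))/1000
def seg(c,img,x0,y0,f,A,B,col):
    p=[tuple(int(t) for t in (q-[x0,y0]+.5)*f) for q in w2p(c,[A,B])]; cv2.line(img,p[0],p[1],col,1)
def draw(c,img,x0,y0,f,stick=None):
    for y in(-13.5,13.5): seg(c,img,x0,y0,f,L(-45,y,16),L(25,y,16),(0,255,0))
    for y in(-9.5,9.5): seg(c,img,x0,y0,f,L(-45,y,0),L(25,y,0),(255,255,0))
    seg(c,img,x0,y0,f,L(-45,-9.5,6),L(-45,9.5,6),(0,0,255)); seg(c,img,x0,y0,f,L(25,-8.5,27),L(25,8.5,27),(255,0,255))
    if stick is not None:
        for z in(0,32):
            for y in(-8,8): seg(c,img,x0,y0,f,stick+(-45*u+y*v)/1e3+[0,0,z/1e3],stick+(45*u+y*v)/1e3+[0,0,z/1e3],(0,128,255))
E
python3 - <<'E'
from ov import *
ps=state()['tool_pos'];print(ps)
im=optics.grab_frame('side')
s=ps+[0,0,.004]
A=cv2.resize(im[200:350,180:340],None,fx=4,fy=4,interpolation=cv2.INTER_CUBIC)[...,::-1].copy(); draw('side',A,180,200,4,s)
t=cv2.imread('pics/top0.png'); B=cv2.resize(t[160:210,195:280],None,fx=7,fy=7,interpolation=cv2.INTER_CUBIC); B=cv2.convertScaleAbs(B,alpha=1.6); 
draw('top',B,195,160,7)
C=np.zeros((950,640,3),np.uint8); C[:600]=A[:600,:640]; C[600:950,:595]=B
C=cv2.resize(C,None,fx=.63,fy=.63,interpolation=cv2.INTER_AREA)
D=np.zeros((600,800,3),np.uint8); a=cv2.resize(A,(480,450)); D[:450,:480]=a; b=cv2.resize(B,(595,350))
# crops side by side: side view left, top crop below right
D=np.zeros((600,800,3),np.uint8); D[:450,:480]=a; bb=B[60:300,230:550]; D[:240,480:800]=bb
cv2.imwrite('pics/c5.png',D)
E
```

```text
time: 6.6
tool_pos: [0.4965, 0.1574, 0.0654]
tool_rot: [0.001, 0.642, 0.766, 0.001]
contact_force: [0.1, 0.3, -1.1]
gripper_width: 0.161
grasp_force: 59.2
[0.49647334 0.15735032 0.06536548]
```

View pics/c5.png

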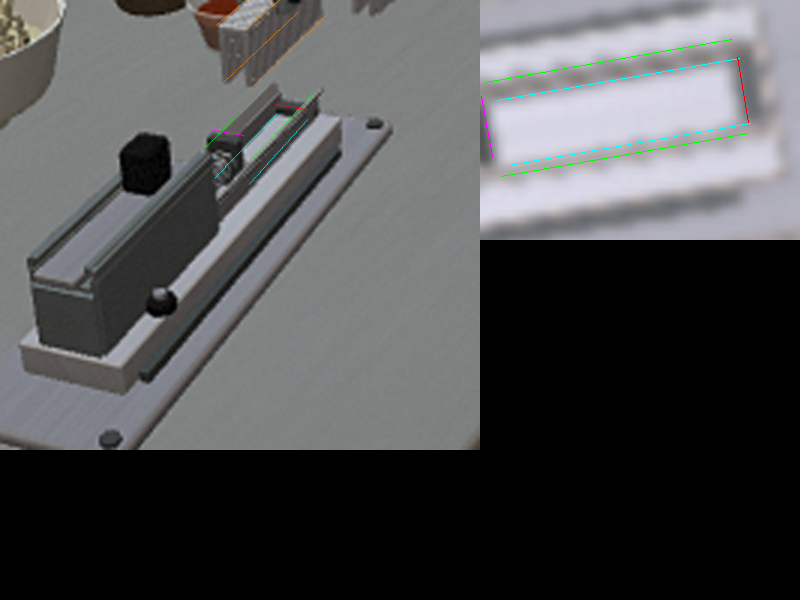

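The overlay shows the channel model fits: nose at crop (745,90), follower at (487,125). The held stick also fits its predicted edges at side crop (265,45). I'll descend to ~10 mm above the channel floor, short of the follower.

```bash
python3 -m inch '[{"dx":0,"dy":0,"dz":0.012,"rx":0,"ry":0,"rz":0},{"dx":0,"dy":0,"dz":0.022,"rx":0,"ry":0,"rz":0},{"dx":0,"dy":0,"dz":0.032,"rx":0,"ry":0,"rz":0},{"dx":0,"dy":0,"dz":0.032,"rx":0,"ry":0,"rz":0}]'
python3 -m inch '[{"dx":0,"dy":0,"dz":0.004,"rx":0,"ry":0,"rz":0},{"dx":0,"dy":0,"dz":0.008,"rx":0,"ry":0,"rz":0},{"dx":0,"dy":0,"dz":0.012,"rx":0,"ry":0,"rz":0},{"dx":0,"dy":0,"dz":0.012,"rx":0,"ry":0,"rz":0},{"dx":0,"dy":0,"dz":0.012,"rx":0,"ry":0,"rz":0}]'
python3 - <<'E'
from h import *
P=[]
for k in range(12):
    optics.grab_frame('top'); P.append(np.r_[state()['tool_pos']*1000,state()['contact_force']])
P=np.array(P); print(P.mean(0).round(2),P.std(0).round(2)); 
u=np.array([np.cos(np.radians(100.05)),np.sin(np.radians(100.05))]);v=np.array([-u[1],u[0]])
d=P.mean(0)[:2]-[489.2,191]; print('along',d@u,'lat',d@v)
E
python3 go.py 495.3 156.5 30 10.05
```

```text
time: 7.05
tool_pos: [0.4947, 0.157, 0.0374]
tool_rot: [-0.001, 0.643, 0.766, -0.001]
contact_force: [-0.4, -0.9, -1.0]
gripper_width: 0.158
grasp_force: 59.2
time: 7.55
tool_pos: [0.496, 0.1572, 0.0303]
tool_rot: [0.0, 0.642, 0.766, -0.0]
contact_force: [-4.6, -1.0, 4.8]
gripper_width: 0.161
grasp_force: 59.8
[496.02 157.24  30.34  -5.1   -1.14   5.58] [0.01 0.02 0.01 0.41 0.68 0.5 ]
along -34.43284266007989 lat -0.822944704488344
t 8.15 d [-0.0007 -0.0011  0.0004] r [0.0002 0.0001 0.0001]
```

Touching the +x flare (−5 N in x, +6 N in z). I'll shift 1.2 mm sideways and up a touch.

```bash
python3 -m inch '[{"dx":0,"dy":-0.0008,"dz":0,"rx":0,"ry":0,"rz":0},{"dx":0,"dy":-0.0016,"dz":0,"rx":0,"ry":0,"rz":0},{"dx":0,"dy":-0.0016,"dz":0,"rx":0,"ry":0,"rz":0},{"dx":0,"dy":-0.0016,"dz":0,"rx":0,"ry":0,"rz":0}]'
cat > rd.py <<'E'
from h import *
P=[]
for k in range(3):
    optics.grab_frame('top'); s=state(); P.append(np.r_[s['tool_pos']*1000,s['contact_force'],s['ft_torque']])
P=np.mean(P,0); u=np.array([np.cos(np.radians(100.05)),np.sin(np.radians(100.05))]);v=np.array([-u[1],u[0]])
d=P[:2]-[489.2,191]; print(s['time'],'along',(d@u).round(2),'lat',(d@v).round(2),'z',P[2].round(2),'Fu,Fv,Fz',(P[3:5]@u).round(1),(P[3:5]@v).round(1),P[5].round(1),'T',P[6:].round(2),s['gripper_width'])
E
python3 rd.py
```

```text
time: 8.55
tool_pos: [0.4956, 0.1572, 0.0302]
tool_rot: [0.001, 0.642, 0.766, 0.001]
contact_force: [-0.1, -0.4, 2.5]
gripper_width: 0.163
grasp_force: 59.5
8.7 along -34.44 lat -0.39 z 30.19 Fu,Fv,Fz -0.5 1.1 1.9 T [-0.12  0.12 -0.01] 0.16204248737887203
```

```bash
python3 -m inch '[{"dx":0,"dy":-0.0004,"dz":-0.0006,"rx":0,"ry":0,"rz":0},{"dx":0,"dy":-0.0008,"dz":-0.0006,"rx":0,"ry":0,"rz":0},{"dx":0,"dy":-0.0008,"dz":-0.0006,"rx":0,"ry":0,"rz":0}]'
python3 rd.py
```

```text
time: 9.0
tool_pos: [0.4942, 0.157, 0.0301]
tool_rot: [0.0, 0.642, 0.766, 0.0]
contact_force: [-0.1, -0.4, -0.8]
gripper_width: 0.159
grasp_force: 59.1
9.15 along -34.38 lat 0.92 z 30.19 Fu,Fv,Fz -0.3 0.4 -0.8 T [-0.01 -0.03 -0.01] 0.16205519701249863
```

```bash
python3 -m inch '[{"dx":0.005,"dy":0,"dz":0,"rx":0,"ry":0,"rz":0},{"dx":0.01,"dy":0,"dz":0,"rx":0,"ry":0,"rz":0},{"dx":0.0135,"dy":0,"dz":0,"rx":0,"ry":0,"rz":0},{"dx":0.0135,"dy":0,"dz":0,"rx":0,"ry":0,"rz":0}]'
python3 rd.py
python3 -m inch '[{"dx":0.0018,"dy":0,"dz":0,"rx":0,"ry":0,"rz":0},{"dx":0.0018,"dy":0,"dz":0,"rx":0,"ry":0,"rz":0}]'
python3 rd.py
python3 -m inch '[{"dx":0.0018,"dy":0,"dz":0,"rx":0,"ry":0,"rz":0},{"dx":0.0018,"dy":0,"dz":0,"rx":0,"ry":0,"rz":0}]'
python3 rd.py
python3 -m inch '[{"dx":0.0018,"dy":0,"dz":0,"rx":0,"ry":0,"rz":0},{"dx":0.0018,"dy":0,"dz":0,"rx":0,"ry":0,"rz":0}]'
python3 rd.py
```

```text
time: 9.55
tool_pos: [0.4925, 0.1681, 0.0305]
tool_rot: [0.0, 0.642, 0.767, 0.001]
contact_force: [-0.0, 1.0, -1.1]
gripper_width: 0.161
grasp_force: 59.2
9.7 along -23.45 lat 0.69 z 30.53 Fu,Fv,Fz -0.3 -0.3 -0.9 T [-0.   -0.02  0.  ] 0.16377241562218645
time: 9.9
tool_pos: [0.4924, 0.1691, 0.0306]
tool_rot: [0.0, 0.642, 0.766, 0.001]
contact_force: [0.2, 0.9, -0.8]
gripper_width: 0.164
grasp_force: 59.2
10.05 along -22.19 lat 0.67 z 30.53 Fu,Fv,Fz 0.0 0.5 -1.7 T [0.04 0.   0.  ] 0.1622437557057451
time: 10.25
tool_pos: [0.4921, 0.1706, 0.0305]
tool_rot: [0.0, 0.642, 0.766, 0.001]
contact_force: [0.4, -0.5, -0.9]
gripper_width: 0.164
grasp_force: 59.2
10.4 along -20.7 lat 0.68 z 30.53 Fu,Fv,Fz 0.5 -0.1 -1.0 T [0.01 0.02 0.02] 0.15957294850025
time: 10.6
tool_pos: [0.4919, 0.172, 0.0306]
tool_rot: [0.0, 0.642, 0.766, 0.001]
contact_force: [-0.1, 0.6, -0.9]
gripper_width: 0.16
grasp_force: 59.2
10.75 along -19.25 lat 0.7 z 30.52 Fu,Fv,Fz 0.1 0.1 -0.7 T [0.01 0.05 0.01] 0.16161011158673175
```

```bash
python3 -m inch '[{"dx":0.0015,"dy":0,"dz":0,"rx":0,"ry":0,"rz":0},{"dx":0.0015,"dy":0,"dz":0,"rx":0,"ry":0,"rz":0}]'
python3 rd.py
python3 -m inch '[{"dx":0.0015,"dy":0,"dz":0,"rx":0,"ry":0,"rz":0},{"dx":0.0015,"dy":0,"dz":0,"rx":0,"ry":0,"rz":0}]'
python3 rd.py
python3 -m inch '[{"dx":0.0015,"dy":0,"dz":0,"rx":0,"ry":0,"rz":0},{"dx":0.0015,"dy":0,"dz":0,"rx":0,"ry":0,"rz":0}]'
python3 rd.py
```

```text
time: 10.95
tool_pos: [0.4917, 0.1731, 0.0306]
tool_rot: [0.001, 0.642, 0.766, 0.001]
contact_force: [-0.3, -1.1, -1.0]
gripper_width: 0.162
grasp_force: 59.2
11.1 along -18.09 lat 0.66 z 30.54 Fu,Fv,Fz -0.1 0.1 -0.4 T [-0.04  0.    0.01] 0.1620442012146822
time: 11.3
tool_pos: [0.4917, 0.1736, 0.0307]
tool_rot: [0.001, 0.642, 0.766, 0.0]
contact_force: [-0.5, -3.8, -0.5]
gripper_width: 0.162
grasp_force: 59.2
11.45 along -17.45 lat 0.65 z 30.61 Fu,Fv,Fz -4.2 0.7 0.5 T [-0.72 -0.02 -0.01] 0.15919734920443276
time: 11.65
tool_pos: [0.4913, 0.1753, 0.0306]
tool_rot: [0.001, 0.642, 0.766, 0.0]
contact_force: [0.3, -4.5, 0.4]
gripper_width: 0.165
grasp_force: 59.3
11.8 along -15.8 lat 0.63 z 30.58 Fu,Fv,Fz -4.5 0.7 0.7 T [-0.8  -0.06 -0.02] 0.159849146516225
```

Touch at −17.6; target is +4.9.

```bash
python3 -m inch '[{"dx":0.005,"dy":0,"dz":0,"rx":0,"ry":0,"rz":0},{"dx":0.01,"dy":0,"dz":0,"rx":0,"ry":0,"rz":0},{"dx":0.014,"dy":0,"dz":0,"rx":0,"ry":0,"rz":0},{"dx":0.018,"dy":0,"dz":0,"rx":0,"ry":0,"rz":0},{"dx":0.018,"dy":0,"dz":0,"rx":0,"ry":0,"rz":0}]'
python3 rd.py
python3 -m inch '[{"dx":0.003,"dy":0,"dz":0,"rx":0,"ry":0,"rz":0},{"dx":0.006,"dy":0,"dz":0,"rx":0,"ry":0,"rz":0},{"dx":0.0085,"dy":0,"dz":0,"rx":0,"ry":0,"rz":0},{"dx":0.0085,"dy":0,"dz":0,"rx":0,"ry":0,"rz":0}]'
python3 rd.py
```

```text
time: 12.3
tool_pos: [0.4889, 0.1891, 0.0307]
tool_rot: [0.001, 0.642, 0.767, 0.0]
contact_force: [0.1, -7.3, 0.5]
gripper_width: 0.163
grasp_force: 59.3
12.45 along -2.02 lat 0.6 z 30.65 Fu,Fv,Fz -7.6 0.5 1.1 T [-1.25 -0.08  0.  ] 0.16452652486026637
time: 12.85
tool_pos: [0.4878, 0.1953, 0.0307]
tool_rot: [0.001, 0.642, 0.766, -0.0]
contact_force: [0.1, -7.9, 2.0]
gripper_width: 0.164
grasp_force: 59.4
13.0 along 4.34 lat 0.56 z 30.71 Fu,Fv,Fz -8.3 0.7 1.8 T [-1.47 -0.15  0.02] 0.1589899572437833
```

```bash
python3 -m inch '[{"dx":0.0008,"dy":0,"dz":0,"rx":0,"ry":0,"rz":0},{"dx":0.0008,"dy":0,"dz":0.0025,"rx":0,"ry":0,"rz":0},{"dx":0.0008,"dy":0,"dz":0.004,"rx":0,"ry":0,"rz":0},{"dx":0.0008,"dy":0,"dz":0.004,"rx":0,"ry":0,"rz":0}]'
python3 rd.py
python3 -m inch '[{"dx":0,"dy":0,"dz":0.0015,"rx":0,"ry":0,"rz":0},{"dx":0,"dy":0,"dz":0.003,"rx":0,"ry":0,"rz":0},{"dx":0,"dy":0,"dz":0.003,"rx":0,"ry":0,"rz":0}]'
python3 rd.py
```

```text
time: 13.4
tool_pos: [0.4879, 0.1959, 0.0279]
tool_rot: [0.001, 0.642, 0.766, -0.0]
contact_force: [-0.6, -8.1, 3.4]
gripper_width: 0.158
grasp_force: 59.7
13.55 along 5.05 lat 0.38 z 27.92 Fu,Fv,Fz -8.6 1.5 3.5 T [-1.41  0.02 -0.11] 0.15846007918883384
time: 13.85
tool_pos: [0.4879, 0.1959, 0.0256]
tool_rot: [0.001, 0.643, 0.766, -0.0]
contact_force: [-0.1, -8.0, 4.8]
gripper_width: 0.16
grasp_force: 59.7
14.0 along 5.03 lat 0.38 z 25.61 Fu,Fv,Fz -9.1 2.2 3.4 T [-1.47  0.1  -0.13] 0.16642107669269707
```

```bash
python3 -m inch '[{"dx":0,"dy":0,"dz":0.0015,"rx":0,"ry":0,"rz":0},{"dx":0,"dy":0,"dz":0.003,"rx":0,"ry":0,"rz":0},{"dx":0,"dy":0,"dz":0.003,"rx":0,"ry":0,"rz":0}]'
python3 rd.py
python3 -m inch '[{"dx":0,"dy":0,"dz":0.0015,"rx":0,"ry":0,"rz":0},{"dx":0,"dy":0,"dz":0.002,"rx":0,"ry":0,"rz":0},{"dx":0,"dy":0,"dz":0.002,"rx":0,"ry":0,"rz":0}]'
python3 rd.py
```

```text
time: 14.3
tool_pos: [0.4879, 0.1959, 0.0232]
tool_rot: [0.001, 0.643, 0.766, -0.0]
contact_force: [-0.6, -8.8, 4.2]
gripper_width: 0.165
grasp_force: 59.8
14.45 along 5.02 lat 0.38 z 23.22 Fu,Fv,Fz -8.5 1.9 3.5 T [-1.47  0.1  -0.11] 0.16305990336342133
time: 14.75
tool_pos: [0.488, 0.1959, 0.0217]
tool_rot: [0.001, 0.643, 0.766, -0.0]
contact_force: [-0.9, -7.4, 5.4]
gripper_width: 0.168
grasp_force: 59.8
14.9 along 5.03 lat 0.39 z 21.71 Fu,Fv,Fz -8.5 2.5 4.9 T [-1.48  0.17 -0.15] 0.16488525283716907
```

```bash
python3 -m inch '[{"dx":0,"dy":0,"dz":0.001,"rx":0,"ry":0,"rz":0},{"dx":0,"dy":0,"dz":0.001,"rx":0,"ry":0,"rz":0}]'
python3 rd.py
python3 -m inch '[{"dx":0,"dy":0,"dz":0.001,"rx":0,"ry":0,"rz":0},{"dx":0,"dy":0,"dz":0.001,"rx":0,"ry":0,"rz":0}]'
python3 rd.py
```

```text
time: 15.1
tool_pos: [0.488, 0.1959, 0.021]
tool_rot: [0.001, 0.643, 0.766, -0.0]
contact_force: [-0.8, -8.9, 5.1]
gripper_width: 0.162
grasp_force: 59.8
15.25 along 5.04 lat 0.37 z 20.94 Fu,Fv,Fz -8.7 1.5 4.7 T [-1.48  0.17 -0.15] 0.16243563065598784
time: 15.45
tool_pos: [0.488, 0.1958, 0.0203]
tool_rot: [0.001, 0.643, 0.766, -0.0]
contact_force: [-2.0, -8.9, 5.7]
gripper_width: 0.162
grasp_force: 60.0
15.6 along 4.99 lat 0.34 z 20.35 Fu,Fv,Fz -8.2 2.5 5.8 T [-1.55  0.24 -0.16] 0.16557780736399547
```

```bash
python3 -m inch '[{"dx":0,"dy":0,"dz":0.001,"rx":0,"ry":0,"rz":0},{"dx":0,"dy":0,"dz":0.001,"rx":0,"ry":0,"rz":0}]'
python3 rd.py
python3 -m inch '[{"dx":0,"dy":0,"dz":0.0007,"rx":0,"ry":0,"rz":0},{"dx":0,"dy":0,"dz":0.0007,"rx":0,"ry":0,"rz":0}]'
python3 rd.py
```

```text
time: 15.8
tool_pos: [0.488, 0.1959, 0.0203]
tool_rot: [0.001, 0.642, 0.766, -0.0]
contact_force: [-3.8, -10.8, 10.1]
gripper_width: 0.164
grasp_force: 60.5
15.95 along 4.98 lat 0.29 z 20.32 Fu,Fv,Fz -8.9 5.7 10.8 T [-1.65  0.69 -0.16] 0.16389164548558993
time: 16.15
tool_pos: [0.4881, 0.1958, 0.0203]
tool_rot: [0.001, 0.642, 0.766, -0.001]
contact_force: [-5.5, -9.7, 14.0]
gripper_width: 0.164
grasp_force: 60.9
16.3 along 4.98 lat 0.28 z 20.29 Fu,Fv,Fz -9.0 7.5 14.0 T [-1.75  1.   -0.19] 0.16326416374677452
```

Bottomed at z = 20.3 (underside 24). I'll ease the pressure and release.

```bash
python3 -m inch '[{"dx":0,"dy":0,"dz":-0.0013,"rx":0,"ry":0,"rz":0},{"dx":0,"dy":0,"dz":-0.0013,"rx":0,"ry":0,"rz":0}]'
python3 rd.py
python3 -m inch '[{"dx":0,"dy":0,"dz":0,"rx":0,"ry":0,"rz":0},{"dx":0,"dy":0,"dz":0,"rx":0,"ry":0,"rz":0},{"dx":0,"dy":0,"dz":0,"rx":0,"ry":0,"rz":0},{"dx":0,"dy":0,"dz":0,"rx":0,"ry":0,"rz":0}]' -0.1
python3 -m inch '[{"dx":0,"dy":0,"dz":-0.03,"rx":0,"ry":0,"rz":0},{"dx":0,"dy":0,"dz":-0.08,"rx":0,"ry":0,"rz":0},{"dx":0,"dy":0,"dz":-0.1,"rx":0,"ry":0,"rz":0},{"dx":0,"dy":0,"dz":-0.1,"rx":0,"ry":0,"rz":0}]'
python3 rd.py
```

```text
time: 16.5
tool_pos: [0.488, 0.1959, 0.0203]
tool_rot: [0.001, 0.643, 0.766, -0.0]
contact_force: [-2.5, -9.2, 7.6]
gripper_width: 0.162
grasp_force: 60.2
16.65 along 4.99 lat 0.34 z 20.31 Fu,Fv,Fz -8.6 3.6 7.9 T [-1.56  0.42 -0.18] 0.16239554350448504
time: 17.05
tool_pos: [0.4873, 0.1974, 0.0189]
tool_rot: [0.0, 0.642, 0.766, 0.001]
contact_force: [0.4, 0.3, 0.2]
gripper_width: 0.45
grasp_force: 0.0
time: 17.45
tool_pos: [0.4897, 0.1978, 0.1024]
tool_rot: [0.002, 0.642, 0.766, 0.003]
contact_force: [0.7, -0.1, 0.2]
gripper_width: 0.452
grasp_force: 0.0
17.6 along 6.24 lat 1.05 z 98.4 Fu,Fv,Fz 0.1 0.8 -0.3 T [0.02 0.02 0.02] 0.45453088290538024
```

```bash
python3 - <<'E'
from ov import *
im=optics.grab_frame('side'); x0,y0=215,180
A=cv2.resize(im[y0:y0+110,x0:x0+100],None,fx=5.4,fy=5.4,interpolation=cv2.INTER_CUBIC)[...,::-1].copy(); B=A.copy()
for z in (0,32):
  for y in(-8,8): seg('side',B,x0,y0,5.4,L(-45,y,z),L(45,y,z),(0,128,255))
seg('side',B,x0,y0,5.4,L(-45,-8,32),L(-45,8,32),(0,128,255));seg('side',B,x0,y0,5.4,L(45,-8,32),L(45,8,32),(0,128,255))
C=np.hstack([A,B]); C=cv2.resize(C,(800,int(C.shape[0]*800/C.shape[1]))); print(C.shape); cv2.imwrite('pics/f1.png',C)
E
python3 go.py 472.2 287.5 105 10.05
```

```text
(440, 800, 3)
t 17.65 d [ 0.1148  0.003  -0.0104] r [-0.0015  0.0001  0.    ]
```

View pics/f1.png

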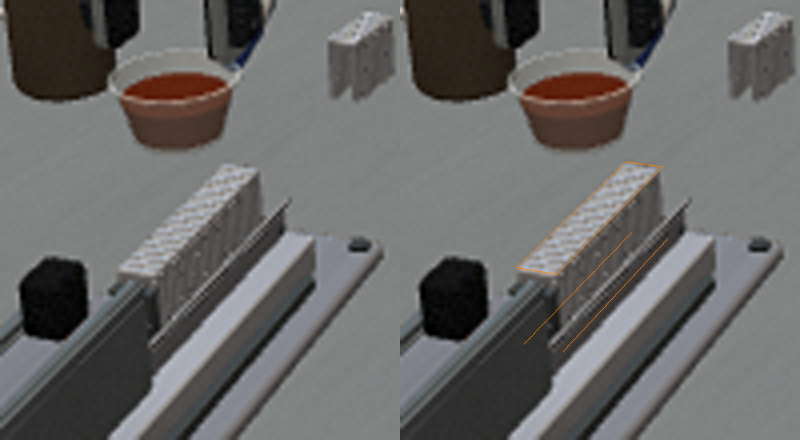

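The stick lies level and fully down; its top outline from crop (520,270) to (640,165) matches the loaded model. Next, the rail handle, at left crop (55,295).

```bash
python3 -m inch '[{"dx":0.05,"dy":0.001,"dz":-0.0104,"rx":0,"ry":0,"rz":0},{"dx":0.1,"dy":0.003,"dz":-0.0104,"rx":0,"ry":0,"rz":0},{"dx":0.1148,"dy":0.003,"dz":-0.0104,"rx":0,"ry":0,"rz":0},{"dx":0.1148,"dy":0.003,"dz":-0.0104,"rx":0,"ry":0,"rz":0},{"dx":0.1148,"dy":0.003,"dz":-0.0104,"rx":0,"ry":0,"rz":0}]' 0
python3 rd.py; python3 go.py 472.2 287.5 48 10.05
```

```text
time: 18.15
tool_pos: [0.473, 0.2869, 0.1059]
tool_rot: [0.0, 0.642, 0.766, -0.001]
contact_force: [0.8, 0.4, 0.4]
gripper_width: 0.5
grasp_force: 0.0
18.3 along 96.81 lat -1.2 z 106.49 Fu,Fv,Fz 0.4 -0.0 0.1 T [ 0.01 -0.    0.  ] 0.4966508125606361
t 18.3 d [ 0.0016 -0.0017  0.0735] r [ 0.0004  0.0004 -0.0009]
```

```bash
python3 -m inch '[{"dx":0.001,"dy":-0.0015,"dz":0.03,"rx":0,"ry":0,"rz":0},{"dx":0.001,"dy":-0.0015,"dz":0.055,"rx":0,"ry":0,"rz":0},{"dx":0.001,"dy":-0.0015,"dz":0.07,"rx":0,"ry":0,"rz":0},{"dx":0.001,"dy":-0.0015,"dz":0.0735,"rx":0,"ry":0,"rz":0},{"dx":0.001,"dy":-0.0015,"dz":0.0735,"rx":0,"ry":0,"rz":0}]'
python3 -m inch '[{"dx":0,"dy":0,"dz":0,"rx":0,"ry":0,"rz":0},{"dx":0,"dy":0,"dz":0,"rx":0,"ry":0,"rz":0},{"dx":0,"dy":0,"dz":0,"rx":0,"ry":0,"rz":0},{"dx":0,"dy":0,"dz":0,"rx":0,"ry":0,"rz":0}]' -1
python3 rd.py
```

```text
time: 18.8
tool_pos: [0.4725, 0.2879, 0.0484]
tool_rot: [0.0, 0.643, 0.766, 0.0]
contact_force: [-0.5, 0.6, 0.2]
gripper_width: 0.503
grasp_force: 0.0
time: 19.2
tool_pos: [0.471, 0.2883, 0.0501]
tool_rot: [-0.001, 0.642, 0.766, -0.001]
contact_force: [-9.1, -2.8, 8.9]
gripper_width: 0.164
grasp_force: 59.2
19.35 along 98.94 lat 0.97 z 50.09 Fu,Fv,Fz -1.1 8.5 8.7 T [-0.47  1.52 -0.04] 0.16238891041160514
```

```bash
python3 -m inch '[{"dx":0,"dy":-0.0014,"dz":-0.0012,"rx":0,"ry":0,"rz":0},{"dx":-0.006,"dy":-0.0014,"dz":-0.0012,"rx":0,"ry":0,"rz":0},{"dx":-0.012,"dy":-0.0014,"dz":-0.0012,"rx":0,"ry":0,"rz":0},{"dx":-0.012,"dy":-0.0014,"dz":-0.0012,"rx":0,"ry":0,"rz":0}]'
python3 rd.py
python3 -m inch '[{"dx":-0.008,"dy":0,"dz":0,"rx":0,"ry":0,"rz":0},{"dx":-0.016,"dy":0,"dz":0,"rx":0,"ry":0,"rz":0},{"dx":-0.024,"dy":0,"dz":0,"rx":0,"ry":0,"rz":0},{"dx":-0.032,"dy":0,"dz":0,"rx":0,"ry":0,"rz":0},{"dx":-0.032,"dy":0,"dz":0,"rx":0,"ry":0,"rz":0}]'
python3 rd.py
```

```text
time: 19.75
tool_pos: [0.4727, 0.2786, 0.0501]
tool_rot: [-0.0, 0.643, 0.766, 0.0]
contact_force: [-4.9, 1.1, 4.4]
gripper_width: 0.161
grasp_force: 59.5
19.9 along 89.09 lat 1.0 z 50.14 Fu,Fv,Fz 1.2 5.2 4.5 T [ 0.05  0.99 -0.  ] 0.15932507487273836
time: 20.4
tool_pos: [0.4771, 0.2529, 0.0501]
tool_rot: [-0.0, 0.643, 0.766, 0.0]
contact_force: [-5.2, -0.4, 5.1]
gripper_width: 0.161
grasp_force: 59.6
20.55 along 63.05 lat 1.09 z 50.12 Fu,Fv,Fz 0.2 5.9 4.8 T [-0.2   1.01 -0.02] 0.16420527375771013
```

```bash
python3 -m inch '[{"dx":-0.008,"dy":-0.001,"dz":-0.001,"rx":0,"ry":0,"rz":0},{"dx":-0.018,"dy":-0.001,"dz":-0.001,"rx":0,"ry":0,"rz":0},{"dx":-0.028,"dy":-0.001,"dz":-0.001,"rx":0,"ry":0,"rz":0},{"dx":-0.036,"dy":-0.001,"dz":-0.001,"rx":0,"ry":0,"rz":0},{"dx":-0.036,"dy":-0.001,"dz":-0.001,"rx":0,"ry":0,"rz":0}]'
python3 rd.py
python3 -m inch '[{"dx":-0.006,"dy":0,"dz":0,"rx":0,"ry":0,"rz":0},{"dx":-0.012,"dy":0,"dz":0,"rx":0,"ry":0,"rz":0},{"dx":-0.018,"dy":0,"dz":0,"rx":0,"ry":0,"rz":0},{"dx":-0.022,"dy":0,"dz":0,"rx":0,"ry":0,"rz":0},{"dx":-0.022,"dy":0,"dz":0,"rx":0,"ry":0,"rz":0}]'
python3 rd.py
```

```text
time: 21.05
tool_pos: [0.4822, 0.2235, 0.0502]
tool_rot: [0.001, 0.643, 0.766, 0.0]
contact_force: [0.6, -1.2, -2.3]
gripper_width: 0.161
grasp_force: 59.0
21.2 along 33.29 lat 1.27 z 50.21 Fu,Fv,Fz -3.1 -1.0 -2.3 T [-0.47 -0.12 -0.02] 0.1632554103556128
time: 21.7
tool_pos: [0.485, 0.2072, 0.0502]
tool_rot: [0.001, 0.643, 0.766, 0.001]
contact_force: [1.3, 1.7, -4.7]
gripper_width: 0.159
grasp_force: 58.8
21.85 along 16.65 lat 1.37 z 50.22 Fu,Fv,Fz 0.3 -1.9 -4.4 T [ 0.09 -0.28 -0.03] 0.16230099288058664
```

```bash
python3 -m inch '[{"dx":-0.004,"dy":0,"dz":0.0005,"rx":0,"ry":0,"rz":0},{"dx":-0.007,"dy":0,"dz":0.0005,"rx":0,"ry":0,"rz":0},{"dx":-0.007,"dy":0,"dz":0.0005,"rx":0,"ry":0,"rz":0}]'
python3 rd.py
python3 -m inch '[{"dx":-0.002,"dy":0,"dz":0,"rx":0,"ry":0,"rz":0},{"dx":-0.002,"dy":0,"dz":0,"rx":0,"ry":0,"rz":0}]'
python3 rd.py
python3 -m inch '[{"dx":-0.002,"dy":0,"dz":0,"rx":0,"ry":0,"rz":0},{"dx":-0.002,"dy":0,"dz":0,"rx":0,"ry":0,"rz":0}]'
python3 rd.py
```

```text
time: 22.15
tool_pos: [0.4859, 0.202, 0.0502]
tool_rot: [0.0, 0.642, 0.766, 0.001]
contact_force: [-0.7, 2.4, -2.1]
gripper_width: 0.164
grasp_force: 59.1
22.3 along 11.46 lat 1.33 z 50.19 Fu,Fv,Fz 1.5 -0.4 -0.3 T [ 0.32  0.06 -0.01] 0.16133014182798933
time: 22.5
tool_pos: [0.4862, 0.2006, 0.0502]
tool_rot: [0.0, 0.642, 0.766, 0.001]
contact_force: [0.3, 3.2, 0.2]
gripper_width: 0.162
grasp_force: 59.3
22.65 along 10.02 lat 1.33 z 50.17 Fu,Fv,Fz 2.8 0.2 0.8 T [ 0.4   0.17 -0.01] 0.16137047836364737
time: 22.85
tool_pos: [0.4863, 0.1996, 0.0502]
tool_rot: [-0.0, 0.642, 0.766, 0.001]
contact_force: [-0.8, 5.2, 2.6]
gripper_width: 0.159
grasp_force: 59.5
23.0 along 8.99 lat 1.31 z 50.16 Fu,Fv,Fz 5.1 0.2 1.7 T [ 0.83  0.29 -0.05] 0.15992496195430939
```

```bash
python3 -m inch '[{"dx":-0.002,"dy":0,"dz":0,"rx":0,"ry":0,"rz":0},{"dx":-0.002,"dy":0,"dz":0,"rx":0,"ry":0,"rz":0}]'
python3 rd.py
python3 -m inch '[{"dx":0.002,"dy":0,"dz":0,"rx":0,"ry":0,"rz":0},{"dx":0.002,"dy":0,"dz":0,"rx":0,"ry":0,"rz":0},{"dx":0.002,"dy":0,"dz":0,"rx":0,"ry":0,"rz":0},{"dx":0.002,"dy":0,"dz":0,"rx":0,"ry":0,"rz":0},{"dx":0.002,"dy":0,"dz":0,"rx":0,"ry":0,"rz":0}]' 0
python3 -m inch '[{"dx":0,"dy":0,"dz":-0.02,"rx":0,"ry":0,"rz":0},{"dx":0,"dy":0,"dz":-0.06,"rx":0,"ry":0,"rz":0},{"dx":0,"dy":0,"dz":-0.12,"rx":0,"ry":0,"rz":0},{"dx":0,"dy":0,"dz":-0.15,"rx":0,"ry":0,"rz":0},{"dx":0,"dy":0,"dz":-0.15,"rx":0,"ry":0,"rz":0}]'
python3 rd.py
python3 - <<'E'
from ov import *
# handle check: dark pixels in side view near predicted home position vs old
im=optics.grab_frame('side').astype(int).max(2)
for n,x in(('home',8),('open',98)):
    p=w2p('side',[L(x,8,50)])[0].astype(int); print(n,p,im[p[1]-2:p[1]+3,p[0]-2:p[0]+3].mean())
m=im[180:320,150:300]<35
k=cv2.connectedComponentsWithStats(m.astype(np.uint8)); print([(k[2][j,4],(k[3][j]+[150,180]).round()) for j in range(1,k[0]) if k[2][j,4]>40], w2p('side',[L(8,0,50)]))
E
```

```text
time: 23.2
tool_pos: [0.4864, 0.1996, 0.0502]
tool_rot: [-0.001, 0.643, 0.766, 0.002]
contact_force: [-1.5, 10.4, 1.1]
gripper_width: 0.16
grasp_force: 59.4
23.35 along 8.96 lat 1.31 z 50.17 Fu,Fv,Fz 10.9 -0.1 1.1 T [ 1.68  0.4  -0.03] 0.16036128424981835
time: 23.85
tool_pos: [0.4864, 0.1987, 0.0499]
tool_rot: [0.001, 0.643, 0.766, 0.0]
contact_force: [-0.2, -0.5, 0.1]
gripper_width: 0.501
grasp_force: 0.0
time: 24.35
tool_pos: [0.4893, 0.1996, 0.1756]
tool_rot: [0.003, 0.642, 0.766, 0.004]
contact_force: [0.7, 0.6, -0.1]
gripper_width: 0.5
grasp_force: 0.0
24.5 along 8.26 lat 1.21 z 170.56 Fu,Fv,Fz 0.3 -0.4 0.1 T [ 0. -0. -0.] 0.49824221517004263
home [264 225] 11.72
open [233 254] 129.08
[(np.int32(211), array([259., 225.])), (np.int32(136), array([261., 288.])), (np.int32(54), array([233., 301.]))] [[259.50920319 224.81663051]]
```

The rail is against its hard stop, the handle shows at its home pixel (259,225), and the gripper is clear, so I'll hand in.

```bash
python3 -c "
from plant import ticket; print(ticket.job_done())"
```

```text
the job is handed in; nothing more can be done
None
```

I loaded the full stick level and fully down in the channel, slid the cover rail home to its hard stop, didn't touch the stub, and handed the job in at about 24.5 s; no verdict came back.

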